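# Put the reloaded label printer back into service

## Task

A new roll has just been put into the label printer. With closed fingertips, gripping and lifting nothing, push its open lid down until it clicks fully shut, then switch the printer on by pressing the raised half of its rocker switch right over, and then press the long feed key, keep it fully down for a good two seconds so that the printer measures the new labels, and let it come up again. Leave the small round cancel key alone, do not shove the printer along the bench, and do not disturb the things standing round it.

Things in the scene. Friction and masses are not known exactly. Their poses are not given: they have to be found in the camera images.
- printer: Light grey bench label printer with dark grey lid, loose, 2.2 kg, 240 mm deep (x), 190 wide (y). Origin: middle of its underside; x from front to rear, y to its left, z up. Left of its top: the lid. Right: a flat strip 115 mm up with rocker switch, long feed key, round cancel key in a row from rear to front at y = -62 mm. The shut lid stands 24 mm above the strip; its edge is 36 mm left of the row.
- lid (a joint): Lid hinge, rad: 0 = fully shut, grows as it opens; starts part open. Hinge line along the printer's y through x = 105, y = 34, z = 115 mm of its frame. The lid stays where it is left and moves with 1 to 2 N at its front; in the last 0.05 rad a spring catch resists with 4 to 8 N, then snaps it shut.
- lid_press (a point): Middle of the top of the grooved press bar at the lid's front edge, moving with the lid: in the shut lid 189 mm in front of the hinge line and 24 mm above it. The bar is 60 mm deep, 120 mm wide. Site z: the lid's outward normal; x: along the lid toward the hinge.
- rocker (a joint): Power rocker, in rad: 0 = off (the half nearer the printer's front stands up), 0.36 = on (that half pressed down). Past the middle it snaps over by itself; pressing takes about 4 to 7 N at the middle of the raised half. Pivot at x = 60 mm, y = -62 mm, z = 120 mm in the printer's frame.
- rocker_half (a point): Middle of the top face of the rocker's front half, the half to press (22 x 23 mm), 12 to 16 mm in front of the pivot. It stands 17 mm above the strip when off and 12 mm when on.
- feed_key (a joint): Long feed key, travel in m: 0 = up, 0.005 = fully down; spring return, 1 N to start and 3.5 N at the bottom.
- feed_top (a point): Middle of the top of the long feed key (18 mm along the printer's x, 34 mm across), 10 mm above the operator strip when up, 72 mm in front of the rocker's pivot.
- cancel_key (a joint): Small round cancel key, travel in m: 0 = up, 0.005 = down. Not to be pressed.
- cancel_top (a point): Middle of the top of the round cancel key (15 mm across), 60 mm in front of the feed key, 9 mm above the strip.
- pot_a: Sample pot with screw lid, 50 mm across, 66 mm tall, standing to the left of the printer. Origin: middle of its underside.
- thermometer: White food thermometer, 46 x 152 x 18 mm, lying to the right of the printer. Origin: middle of its underside, y along its length.
- pen: Ball pen, 142 mm long, 12 mm thick, lying in front of the printer. Origin: middle of its underside, y along its length.
- pot_b: Sample pot, 50 mm across, 66 mm tall, behind the printer. Origin: middle of its underside.
- pot_c: Another such sample pot behind the printer.
- padlock: Padlock lying flat behind the printer, 76 x 38 x 20 mm. Origin: middle of its underside.

How it is judged:
By the outcome, as a careful person would: the job done as asked, in the order asked, and still so for the second after the job is handed in, with the robot touching nothing.
It also fails if it takes over 51 s, if anything falls off the work surface, if the arm or the gripper's body presses on something with over 40 N, if the wrist force passes 120 N, or if a joint passes its speed limit or range.

## Robot

A 6-joint arm with a two-finger parallel gripper is mounted at the origin on a cart in front of the work surface, level with it; the furniture and walls round the work are solid. World frame = base frame: x ahead of the robot, y to its left, z up, the work surface at z = 0. Lengths are in m, angles in rad, forces in N, time in s.
With the tool pointing down it reaches from about 0.35 to 0.8 m from the base axis. Payload 7.3 kg.
Tool frame: the origin (TCP) lies between the finger pads; the fingertips stand 25 mm ahead of it and the grasp point (between the pads) lies 6 mm ahead of it (r.tip_extent is the distance from the TCP to the fingertips, in m); z points along the fingers, y is the line along which they close (so a half turn about z gives the same grasp; the last joint's range is limited). The gripper opens to 85 mm and grips with 20 to 120 N. Pads are 22 mm wide; open, the fingers measure 114 mm over their backs; the gripper's body (76 mm by 85 mm) begins 54 mm behind the grasp point. The pads swing forward as they close: fully open they stand 13 mm farther back than shut.
Start: joints at [1.155, 0.342, 1.524, -0, 1.275, -0.146], TCP at [0.14, 0.506, 0.256] pointing down, gripper open.
Joint ranges: [-2.53, 2.53], [-0.77, 2.02], [0.04, 2.7], [-1, 4.14], [0.28, 2.66], [-3.11, 3.11]. Speed limits (rad/s): [2.57, 2.57, 3.14, 3.14, 3.14, 3.14].

## Interface

Orientations are given as a unit quaternion [x, y, z, w].
In Python, from workcell import r, command_gripper, optics gives the robot as it stands. The module is installed in compiled form; this text tells all that it offers. Calls block until the motion is done:
- r.reach(position, orientation): joint-space move of the TCP to a pose.
- r.move_straight(position, orientation=None, speed=0.15, max_force=None): straight line of the TCP; orientation=None keeps the orientation; speed is the mean speed in m/s. With max_force (N) it stops when the force on the tool has changed by that much, and returns True; else False.
- r.movej(angles): joint-space move.
- command_gripper(opening, force=None): finger opening in m; force is the grip in N (None keeps the last); returns when the fingers have stopped.
- r.hold(seconds).
- r.solve_ik(position, orientation): joint angles nearest the present ones, or None.
- r.read_state(): the state.
- optics.get_image(name): name is "side" or "top" or "wrist"; returns (picture, depth): 384x512x3 uint8, red, green, blue; 384x512 float32, m along the optical axis (not along the pixel's ray), 0 where there is no reading.
- optics.camera_model(name): a dict with "K" (3x3 intrinsics, pixels), "R" (3x3) and "t" (3): a world point X has camera coordinates R X + t; the wrist camera has in their place "tool_from_camera" (4x4, takes a point from camera to tool coordinates, whose origin is the TCP and whose axes are the flange's). Camera axes: x right, y down, z forward; pixel columns grow to the right and rows downward; lengths in m; the calibration is good to about 2 mm. A picture is of the moment at which its call begins: read the wrist's pose just before it. camera_model takes no time and is no camera call.
A pose or a line that the arm cannot do raises r.PlanningError and nothing moves.
- r.finish_job(): hands the job in; it is judged then, once.
The state is a dict: "time_s": time; "joint_positions": joint angles; "dq": joint speeds; "tau": joint torques, N m; "eef_pos": TCP position; "eef_rot": TCP orientation; "contact_force": force on the tool from outside, world axes, zero at the start; "torque": the same for the moment, N m; "grip_width": finger opening in m; "grip_force": force on a finger pad.
Only numpy, scipy, OpenCV 4.12 (cv2) and the standard library are available. Lean on these libraries where they do the work, as an engineer would, in place of code of your own. Each camera call takes 0.05 s, during which the arm holds its last target. There are 200 camera calls.

## Working session

There is one attempt and no reset: what is moved stays moved. The work goes in short steps, each a Python script; the robot and the scene stay as the last script left them, time stands still between calls to the robot, and variables do not carry over. Pictures are saved under pics/ and viewed, at most 10 in all, crops included, and the job is handed in when it is done.

```bash
mkdir -p pics
python3 - <<'E'
from workcell import r, command_gripper, optics
import cv2,numpy as np
for n in("top","side"):
    im,d=optics.get_image(n); cv2.imwrite(f"pics/{n}0.png",im[:,:,::-1]); np.savez(f"{n}0.npz",im=im,d=d)
    m=optics.camera_model(n); print(n,m["K"],m["R"],m["t"])
s=r.read_state(); print(s["time_s"],s["eef_pos"],s["eef_rot"],s["grip_width"],r.tip_extent)
E
```

```text
top [[443.26813591   0.         259.31115041]
 [  0.         443.26813591 191.23812806]
 [  0.           0.           1.        ]] [[-0.00822685 -0.99979681  0.01840239]
 [-0.98715265  0.00518343 -0.15969589]
 [ 0.15956806 -0.01947977 -0.98699472]] [-0.0171993   0.57400337  1.01558076]
side [[407.15641649   0.         254.48448603]
 [  0.         407.15641649 194.04342188]
 [  0.           0.           1.        ]] [[ 0.45449646 -0.89074792  0.00105515]
 [-0.59170388 -0.30279684 -0.74712823]
 [ 0.66582241  0.33894279 -0.6646791 ]] [-0.27641103  0.39580847  0.56778437]
0.1 [0.13979787 0.50572553 0.25569943] [ 1.34476592e-01  9.90916542e-01 -6.50929774e-04 -1.70904296e-04] 0.08540056931410087 0.025
```

View pics/top0.png

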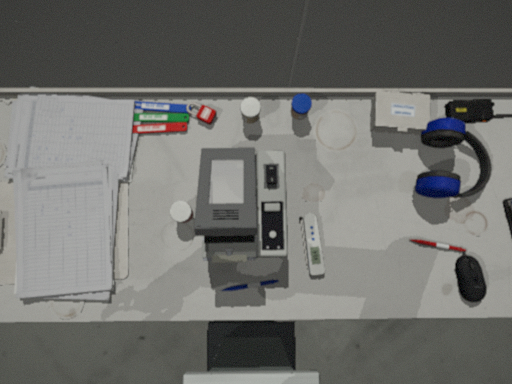

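View pics/side0.png

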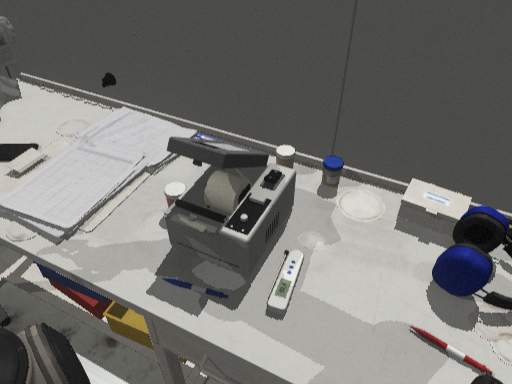

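The top view shows the printer's lid around (226,195), the rocker at (271,175), the feed key at (272,207) and the cancel key at (272,234). Pots, thermometer and pen stand around it. The side view shows the lid open about 0.5 rad.

```bash
cat > h.py <<'E'
import numpy as np,cv2
from workcell import r, command_gripper, optics
def cloud(n,d):
    m=optics.camera_model(n);v,u=np.mgrid[:d.shape[0],:d.shape[1]]
    c=np.stack([u,v,np.ones_like(u)],-1)@np.linalg.inv(m["K"]).T*d[...,None]
    return (c-m["t"])@m["R"]
def ray(n,u,v,z):
    m=optics.camera_model(n);o=-m["R"].T@m["t"];w=m["R"].T@np.linalg.inv(m["K"])@[u,v,1]
    return o+w*(z-o[2])/w[2]
E
python3 - <<'E'
from h import *
for n in("top","side"):
    f=np.load(n+"0.npz");P=cloud(n,f["d"]);d=f["d"]
    box=(P[...,0]>.3)&(P[...,0]<.8)&(P[...,1]<.2)&(P[...,1]>-.2)&(d>0)
    tbl=box&(abs(P[...,2])<.012); print(n,"table z",np.median(P[tbl][:,2]))
    m=box&(abs(P[...,2]-.115)<.006)
    k,l,st,c=cv2.connectedComponentsWithStats(m.astype(np.uint8))
    for i in range(1,k):
        if st[i,4]>60:
            q=P[l==i]; print(st[i],q.min(0).round(3),q.max(0).round(3),np.round(np.median(q[:,2]),4),cv2.minAreaRect((q[:,:2]*1000).astype(np.float32)))
    hi=box&(P[...,2]>.15); q=P[hi]; print("lid",q.min(0),q.max(0)); 
    c=q-q.mean(0)
    if n=="top":
        A=np.c_[q[:,0],q[:,1],np.ones(len(q))];print("plane",np.linalg.lstsq(A,q[:,2],rcond=None)[0])
    im=f["im"]
    y0,y1,x0,x1=(140,290,180,340) if n=="top" else (120,290,150,310)
    cv2.imwrite(f"pics/{n}z.png",cv2.resize(im[y0:y1,x0:x1,::-1],None,fx=3.5,fy=3.5,interpolation=cv2.INTER_CUBIC))
for u,v in((271,175),(272,207),(272,234)): 
    P=cloud("top",np.load("top0.npz")["d"]);print(P[v,u])
E
```

```text
top table z -0.0005301173756235725
[ 256  151   32  106 2687] [ 0.419 -0.081  0.109] [ 0.657 -0.013  0.121] 0.1156 ((537.5263671875, -47.053104400634766), (237.70069885253906, 65.95650482177734), 0.5654343366622925)
[202 236  55   8 291] [ 0.449 -0.012  0.109] [0.464 0.108 0.117] 0.1115 ((457.2134704589844, 48.001953125), (15.355172157287598, 119.18522644042969), 0.8278508186340332)
[219 248  17  15  80] [0.407 0.035 0.109] [0.437 0.07  0.114] 0.1104 ((421.0353088378906, 52.27724838256836), (23.246456146240234, 38.43811798095703), 44.99419403076172)
lid [ 0.45776392 -0.01107209  0.15002642] [0.63735385 0.10919122 0.2586621 ]
plane [-0.62011172 -0.00500684  0.54435845]
side table z -0.0017053906286963842
[ 218  164   78   80 2246] [ 0.417 -0.083  0.109] [ 0.659 -0.016  0.121] 0.1147 ((537.8616333007812, -49.20396423339844), (242.2992706298828, 65.40642547607422), 0.5397177338600159)
[175 199  50  21 208] [ 0.448 -0.01   0.109] [0.463 0.103 0.113] 0.1108 ((455.5372009277344, 46.765113830566406), (13.612700462341309, 112.78335571289062), 0.5403519868850708)
lid [ 0.45543591 -0.0138592   0.15000992] [0.63215985 0.10768535 0.25494365]
[ 0.59683306 -0.04568878  0.12931209]
[ 0.52606554 -0.04730083  0.12296314]
[ 0.46657394 -0.04653077  0.1231411 ]
```

View pics/topz.png

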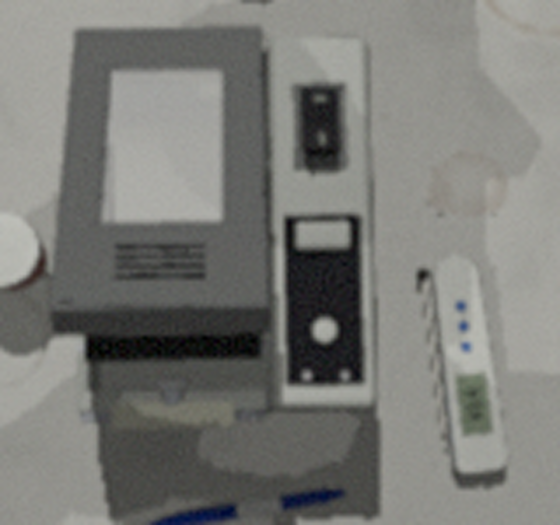

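```bash
cat > a.py <<'E'
from h import *
Q=[0,1,0,0]; H=np.array([.643,.0485,.115])
def lp(th): return H+[-.189*np.cos(th)+.024*np.sin(th),0,.189*np.sin(th)+.024*np.cos(th)]
def st(l):
    s=r.read_state();print(l,round(s["time_s"],2),s["eef_pos"].round(4),np.round(s["contact_force"],2))
E
python3 - <<'E'
from a import *
command_gripper(0); T=[0,0,r.tip_extent]; print(r.tip_extent)
r.reach(lp(.555)+T+[0,0,.07],Q); st("above")
for n in("wrist",):
    s=r.read_state();im,d=optics.get_image(n);np.savez("w1.npz",im=im,d=d,p=s["eef_pos"],q=s["eef_rot"])
    cv2.imwrite("pics/w1.png",im[:,:,::-1]);print(optics.camera_model(n))
print(r.move_straight(lp(.555)+T+[0,0,-.008],speed=.04,max_force=1.5)); st("contact")
E
```

```text
0.025
above 2.97 [0.4949 0.0492 0.3299] [ 0.15  0.98 -0.57]
{'K': array([[327.5275826 ,   0.        , 254.6823376 ],
       [  0.        , 327.5275826 , 197.29647652],
       [  0.        ,   0.        ,   1.        ]]), 'tool_from_camera': array([[ 7.97919583e-04, -9.60369110e-01, -2.78730221e-01,
         7.14408005e-02],
       [ 9.99999413e-01,  9.70629146e-04, -4.81623893e-04,
         2.23177507e-04],
       [ 7.33080386e-04, -2.78729674e-01,  9.60369320e-01,
        -1.17517386e-01],
       [ 0.00000000e+00,  0.00000000e+00,  0.00000000e+00,
         1.00000000e+00]])}
False
contact 5.12 [0.495  0.0485 0.2521] [-0.06  1.36 -0.3 ]
```

View pics/w1.png

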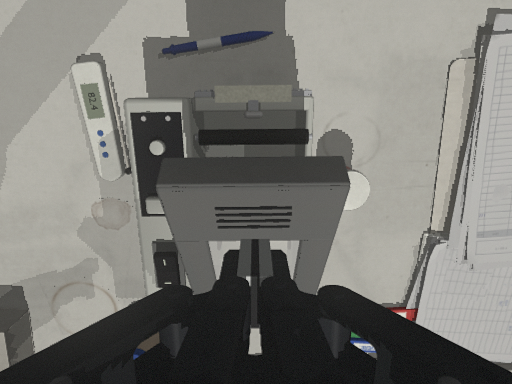

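The wrist view shows the lid's bar with its grooves at (254,217), under the closed fingers and centred at column 255. Now I'll follow the arc down.

Run:
```python
from a import *
T=[0,0,r.tip_extent]
for th in(.44,.33,.22,.12,.06):
    h=r.move_straight(lp(th)+T,speed=.06,max_force=15); st(f"{th} {h}")
    if h: raise SystemExit
h=r.move_straight(lp(0)+T+[0,0,-.006],speed=.03,max_force=18); st(f"shut {h}")
s=r.read_state()
r.move_straight(s["eef_pos"]+[0,0,.06],speed=.12); st("up")
P=lambda n:cloud(n,optics.get_image(n)[1])
p=P("top");m=(abs(p[...,0]-.52)<.06)&(abs(p[...,1]-.0485)<.04)&(p[...,2]>.12)&(p[...,2]<.16)
q=p[m];print(len(q),np.linalg.lstsq(np.c_[q[:,:2],np.ones(len(q))],q[:,2],rcond=None)[0],np.median(q[:,2]))
```

```text
0.44 False 5.53 [0.4821 0.0485 0.2423] [ 0.62  1.11 -0.6 ]
0.33 False 6.03 [0.4718 0.0485 0.2237] [ 0.87 -0.19  0.49]
0.22 False 6.53 [0.4637 0.0485 0.2046] [ 0.45 -0.25  0.45]
0.12 False 7.0 [0.4582 0.0485 0.1863] [ 0.13 -0.1  -0.93]
0.06 False 7.34 [0.4556 0.0485 0.1751] [-0.26 -0.78  0.63]
shut True 7.82 [0.4547 0.0485 0.1638] [-3.1   0.06 10.82]
up 8.47 [0.4543 0.0485 0.2231] [-0.02  0.04  1.04]
445 [-0.01405246 -0.00127012  0.1455966 ] 0.13757723445026102
```

Run:
```python
from a import *
T=[0,0,r.tip_extent]
r.move_straight(lp(0)+T+[0,0,.006],speed=.12)
h=r.move_straight(lp(0)+T+[0,0,-.008],speed=.015,max_force=22); st(f"shut {h}")
s=r.read_state()
r.move_straight(s["eef_pos"]+[0,0,.07],speed=.15); st("up")
r.move_straight([.55,-.047,.235],speed=.2); st("keys")
s=r.read_state();im,d=optics.get_image("wrist");np.savez("w2.npz",im=im,d=d,p=s["eef_pos"],q=s["eef_rot"])
cv2.imwrite("pics/w2.png",im[:,:,::-1])
im,d=optics.get_image("side");cv2.imwrite("pics/s2.png",cv2.resize(im[110:300,140:320,::-1],None,fx=3,fy=3,interpolation=cv2.INTER_CUBIC))
```

```text
shut True 9.71 [0.4541 0.0485 0.1638] [-2.11 -0.09  9.36]
up 10.33 [0.4537 0.0485 0.233 ] [-0.69 -0.69 -0.53]
keys 11.16 [ 0.5493 -0.0466  0.2343] [ 0.2  -0.22 -0.19]
```

View pics/w2.png

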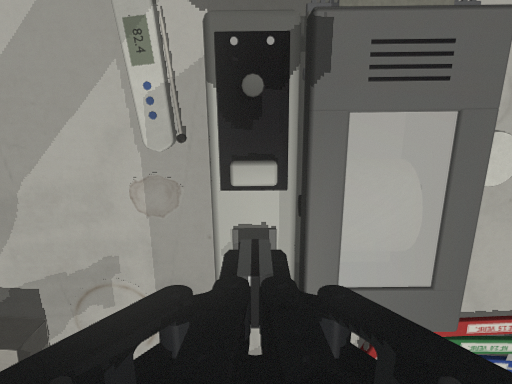

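View pics/s2.png

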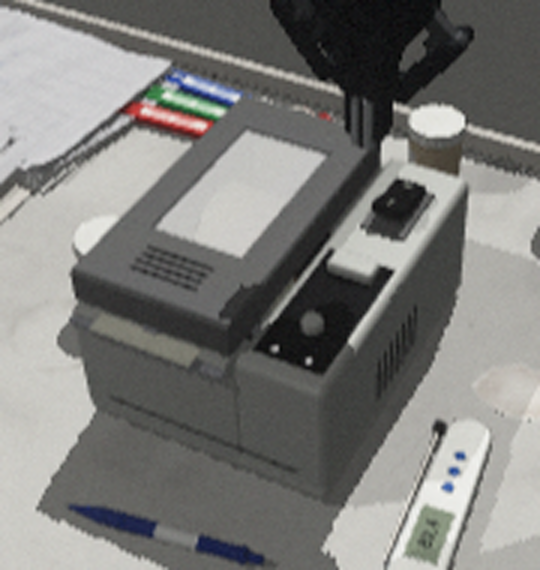

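The lid is shut: the second, harder press stopped at the same height. In the wrist view the feed key is at (254,173), the cancel key at (253,85) and the rocker's front edge at (254,228).

Run:
```python
from a import *
from scipy.spatial.transform import Rotation as Ro
f=np.load("w2.npz");m=optics.camera_model("wrist");C=m["tool_from_camera"];R=Ro.from_quat(f["q"]).as_matrix()
o=R@C[:3,3]+f["p"]
for u,v,z in((254,173,.125),(253,85,.124),(234,228,.134),(275,228,.134)):
    w=R@C[:3,:3]@np.linalg.inv(m["K"])@[u,v,1];print((o+w*(z-o[2])/w[2]).round(4),f["d"][v,u])
p=cloud("top",optics.get_image("top")[1]);k=(abs(p[...,2]-.115)<.006)&(p[...,1]<-.07)&(p[...,1]>-.1)
print(p[k].min(0),p[k].max(0))
# rocker
X,Y=.578,-.0472
r.move_straight([X,Y,.170],speed=.1); st("over")
h=r.move_straight([X,Y,.147],speed=.02,max_force=14); st(f"rocker {h}")
r.move_straight([X,Y,.180],speed=.1); r.move_straight([.49,Y,.235],speed=.2);st("up")
s=r.read_state();im,d=optics.get_image("side");cv2.imwrite("pics/s3.png",cv2.resize(im[140:240,200:320,::-1],None,fx=5,fy=5,interpolation=cv2.INTER_CUBIC))
```

```text
[ 0.5256 -0.0469  0.125 ] 0.23164216
[ 0.4667 -0.0476  0.124 ] 0.2163582
[ 0.5636 -0.0611  0.134 ] 0.2523761
[ 0.5636 -0.032   0.134 ] 0.25288558
[ 0.45389613 -0.09936104  0.10933081] [ 0.8667223  -0.07005131  0.12083712]
over 12.17 [ 0.5782 -0.0473  0.1704] [-0.02  0.22  0.97]
rocker True 13.05 [ 0.5775 -0.0472  0.1521] [-0.83  0.37  6.18]
up 14.15 [ 0.4904 -0.0473  0.2346] [-0.17  0.37 -0.33]
```

View pics/s3.png

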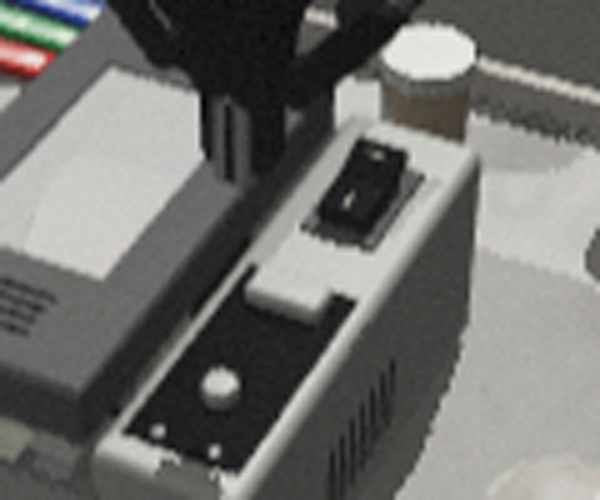

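The rocker's front half is now down and its rear half stands up. I'll check that with depth, then press the feed key.

Run:
```python
from a import *
p=cloud("top",optics.get_image("top")[1])
def zz(p,x0,x1): 
    k=(p[...,0]>x0)&(p[...,0]<x1)&(abs(p[...,1]+.0465)<.008);return np.median(p[k][:,2]).round(4)
p0=cloud("top",np.load("top0.npz")["d"])
a=[zz(q,*b) for q in(p0,p) for b in((.578,.592),(.604,.618))];print("before f,r, after f,r",a)
if not a[2]<a[3]-.002: raise SystemExit("rocker?")
X,Y=.5258,-.0472
r.move_straight([X,Y,.160],speed=.15); st("over")
h=r.move_straight([X,Y,.140],speed=.02,max_force=14); st(f"feed {h}")
for i in range(5): r.hold(.55); st("hold")
r.move_straight([X,Y,.2],speed=.1);st("up")
```

```text
before f,r, after f,r [np.float64(0.1321), np.float64(0.1275), np.float64(nan), np.float64(nan)]
  return _methods._mean(a, axis=axis, dtype=dtype,
  ret = ret.dtype.type(ret / rcount)
rocker?
```

The arm blocks the top view, so I'll use the side view.

Run:
```python
from a import *
p=cloud("side",optics.get_image("side")[1])
def zz(p,x0,x1): 
    k=(p[...,0]>x0)&(p[...,0]<x1)&(abs(p[...,1]+.0475)<.008)&(p[...,2]<.15);return np.median(p[k][:,2]).round(4)
p0=cloud("side",np.load("side0.npz")["d"])
a=[zz(q,*b) for q in(p0,p) for b in((.578,.592),(.604,.618))];print("before f,r, after f,r",a)
if not a[2]<a[3]-.002: raise SystemExit("rocker?")
X,Y=.5258,-.0472
r.move_straight([X,Y,.160],speed=.15); st("over")
h=r.move_straight([X,Y,.140],speed=.02,max_force=14); st(f"feed {h}")
for i in range(5): r.hold(.55); st("hold")
r.move_straight([X,Y,.2],speed=.1);st("up")
```

```text
before f,r, after f,r [np.float64(0.1296), np.float64(0.1266), np.float64(0.1265), np.float64(0.1318)]
over 15.0 [ 0.5259 -0.0472  0.1602] [-0.3   0.   -0.56]
feed True 15.77 [ 0.5258 -0.0472  0.1449] [-1.9   0.28  7.8 ]
hold 16.32 [ 0.5258 -0.0472  0.1449] [-2.4  -0.95  7.41]
hold 16.87 [ 0.5259 -0.0472  0.145 ] [-2.21 -0.29  8.83]
hold 17.42 [ 0.5258 -0.0472  0.145 ] [-1.43  0.89  8.27]
hold 17.97 [ 0.5258 -0.0472  0.1449] [-1.85  0.01  7.8 ]
hold 18.52 [ 0.5258 -0.0472  0.1449] [-1.96  0.76  7.6 ]
up 19.23 [ 0.5254 -0.0471  0.1993] [ 1.09  0.06 -0.6 ]
```

Run:
```python
from a import *
r.move_straight([.5,-.047,.32],speed=.2); r.reach([.2,.45,.33],Q); st("away")
im,d=optics.get_image("top");p=cloud("top",d)
k=(abs(p[...,2]-.115)<.006)&(p[...,1]<-.04)&(p[...,1]>-.1)&(p[...,0]<.7);print(p[k].min(0),p[k].max(0),cv2.minAreaRect((p[k][:,:2]*1000).astype(np.float32)))
for b in((.445,.475),(.5,.53),(.6,.63)):
    k=(p[...,0]>b[0])&(p[...,0]<b[1])&(abs(p[...,1]-.0485)<.04);print("lid z",np.median(p[k][:,2]))
cv2.imwrite("pics/t9.png",im[:,:,::-1])
```

```text
away 22.07 [0.2007 0.4497 0.3299] [ 0.99  0.77 -0.3 ]
[ 0.41892987 -0.0805488   0.1090161 ] [ 0.65650029 -0.04001085  0.12094585] ((537.7149047851562, -60.28101348876953), (237.57164001464844, 40.52735137939453), 0.0036820704117417336)
lid z 0.1393887846442749
lid z 0.13750589918844067
lid z 0.13892495496968496
```

View pics/t9.png

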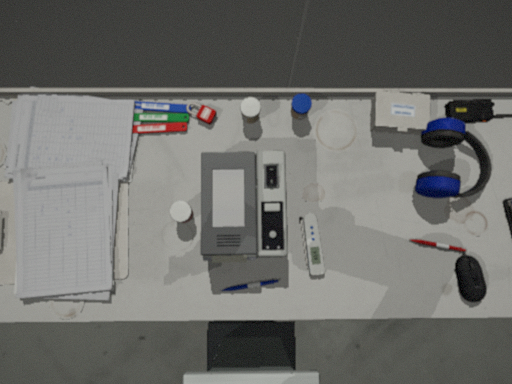

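The final top view shows the lid flat and shut, the printer where it was, and nothing around it disturbed.

```bash
python3 -c "
from workcell import r
print(r.finish_job())"
```

```text
the job is handed in; nothing more can be done
None
```

I pushed the lid shut, pressed the rocker over to on, held the feed key fully down for about 2.7 s and released it; the cancel key, the printer's position and the things around it were left undisturbed, and the job was handed in at about 22 s.

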